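Hang the masala dabba on the rack's sprung hook

TASK

Swing the folded bail of the little steel masala dabba upright so that it stands up by itself, untouched, with the dabba still standing on the counter, neither shoved along nor tipped. Then pick the dabba up by its bail and hang it level on both prongs of the chrome rack's hook: lower it gently, never force the springy hook or the rack, and let the hook take the weight before you let go. Leave it hanging still and everything else where it is.

Things in the scene. Friction and masses are not known exactly. Their poses are not given: they have to be found in the camera images.
- dabba: round closed steel spice tin, loose, 96 mm across (99 at the lid rim), 74 mm high, 0.28 to 0.47 kg; origin at the centre of its underside, z up. Its wire bail turns about the tin's y axis on pivots 52 mm above the underside, 56 mm either side (118 mm wide over all along y). At the start the bail is folded to the tin's own -x side.
- bail (a joint): angle of the bail about the tin's y axis, rad: 0 upright, negative leaning to the tin's -x side; stops at -1.15 and 1.15 (24 degrees above level). The pivots are stiff (about 0.035 N m), so the bail stays where it is left.
- bail_grip (a point): centre of the dark wooden grip on the bail's cross bar, 100 mm from the pivot axis (78 mm above the lid when upright). The grip is a 12 mm thick roller, 34 mm long, lying along the tin's y axis; on either side of it the cross bar is bare wire, 5 mm thick, out to the side arms at 56 mm from the middle.
- rack: fixed chrome wire rack, two tiers (tops at 70 and 270 mm), 200 mm deep (x), 400 mm wide (y), posts 310 mm high; origin on the counter under its middle. Its front, with the hook, looks to its -x. A grey clip, 90 mm wide, joins the hook's prongs to the upper tier's front edge, 61 mm behind the hook seat. The prongs are sprung: 1 mm down for each 3.5 N.
- hook_seat (a point): where the middle of the bail's bar lies when hung, for the hook's middle setting; the true height is up to 14 mm above or below, differs each time and is not measured: find it by touch (x, y are true). Axes as the rack's. Two prongs of 6 mm black-coated wire stand 32 mm either side along the rack's y; the bar is laid across both, along the rack's y, grip and fingers between them.
- prong_tips (a point): point midway between the two upturned prong tips (for the middle setting, as the seat), 22 mm to the rack's -x of the seat. The wire's top here is 12 mm above the centre of the hung bar, its lowest underside 9 mm below. The prongs pass between bar and lid: come from the rack's -x, bar above the tips, then lower. Each seat is 12 mm long along x, ends sloping.
- mug: blue mug on the counter, 76 mm across, 90 mm high; bystander, origin under its centre
- oil_bottle: green bottle on the counter, 60 mm across, 190 mm high; bystander, origin under its centre
- pickle_jar: amber jar on the counter, 72 mm across, 100 mm high; bystander, origin under its centre
- tongs: bamboo mini tongs lying on the counter, 160 mm long along x, 40 mm wide, 12 mm high; bystander, origin under the centre
- organizer: square spice organizer with flip-top cap, on the rack's upper tier, 89 mm square, 95 mm high; bystander, origin under its centre
- bowl: steel bowl on the rack's upper tier, 100 mm across, 45 mm high; bystander, origin under its centre
- rice_jar: white jar on the rack's lower tier, 90 mm across, 130 mm high; bystander, origin under its centre
- spice_can: copper can on the rack's lower tier, 70 mm across, 110 mm high; bystander, origin under its centre
Mind the look-alikes: they are no part of the job. What is shaped like the dabba but turquoise is not meant.

How it is judged:
By the outcome, as a careful person would: the job done as asked, in the order asked, and still so for the second after the job is handed in, with the robot touching nothing.
It also fails if it takes over 72 s, if anything falls off the work surface, if the arm or the gripper's body presses on something with over 40 N, if the wrist force passes 120 N, or if a joint passes its speed limit or range.

ROBOT

A 6-joint arm with a two-finger parallel gripper is mounted at the origin on the work surface. World frame = base frame: x ahead of the robot, y to its left, z up, the work surface at z = 0. Lengths are in mm, angles in rad, forces in N, time in s.
With the tool pointing down it reaches from about 250 to 775 mm from the base axis. Payload 4 kg.
Tool frame: the origin (TCP) lies between the finger pads; the fingertips stand 25 mm ahead of it and the grasp point (between the pads) lies 6 mm ahead of it; z points along the fingers, y is the direction in which the jaws open and shut (so a half turn about z gives the same grasp; the last joint's range is limited). The gripper opens to 94 mm and grips with 3 to 60 N. Pads are 16 mm wide; open, the fingers measure 119 mm over their backs; the gripper's body (75 mm by 177 mm) begins 78 mm behind the grasp point.
Start: joints at [1.061, 0.087, 1.371, -0, 1.684, -0.103], TCP at [217.63, 505.129, 230.506] pointing down, gripper open.
Joint ranges: [-3.1, 3.1], [-0.76, 2.03], [0.27, 2.55], [-1.08, 4.22], [0.17, 2.65], [-2.57, 2.57]. Speed limits (rad/s): [2.79, 2.79, 3.14, 3.14, 3.14, 3.14].

INTERFACE

Orientations are given as a unit quaternion [w, x, y, z].
In Python, from bench import bot gives the robot as it stands. Calls block until the motion is done:
- bot.movep(position, orientation): joint-space move of the TCP to a pose.
- bot.movel(position, orientation=None, vel=150, f_stop=None): straight line of the TCP; orientation=None keeps the orientation; vel is the mean speed in mm/s. With f_stop (N) it stops when the force on the tool has changed by that much, and returns True; else False.
- bot.movej(angles): joint-space move.
- bot.open_gripper() and bot.close(grip_force=None): open the fingers fully, or close them until they stop; grip_force is the grip in N (None keeps the last).
- bot.pause(seconds).
- bot.inverse_kinematics(position, orientation): joint angles nearest the present ones, or None.
- bot.state(): the state.
- bot.grab_frame(name): name is "scene" or "top"; returns the picture (400x640x3 uint8, blue, green, red); there is no depth.
- bot.get_calibration(name): a dict with "mtx" (3x3 intrinsics, pixels), "R" (3x3) and "t" (3): a world point X has camera coordinates R X + t. Camera axes: x right, y down, z forward; pixel columns grow to the right and rows downward; lengths in mm; the calibration is good to about 2 mm. A picture is of the moment at which its call begins. get_calibration takes no time and is no camera call.
A pose or a line that the arm cannot do raises bot.PlanningError and nothing moves.
- bot.hand_in(): hands the job in, once; it reports no verdict.
The state is a dict: "t": time; "joint_pos": joint angles; "qd": joint speeds; "effort": joint torques, N m; "position": TCP position; "eef_rot": TCP orientation; "contact_force": force on the tool from outside, world axes, zero at the start; "ft_torque": the same for the moment, N m; "width": finger opening in mm.
Only numpy, scipy, OpenCV 4.12 (cv2) and the standard library are available. Lean on these libraries where they do the work, as an engineer would, in place of code of your own. Each camera call takes 0.05 s, during which the arm holds its last target.

## Working session

There is one attempt and no reset: what is moved stays moved. The work goes in short steps, each a Python script; the robot and the scene stay as the last script left them, time stands still between calls to the robot, and variables do not carry over. Pictures are saved under pics/ and viewed, and the job is handed in when it is done.

```bash
ls; mkdir -p pics; python3 - <<'E'
from bench import bot
import cv2,numpy as np
for n in("scene","top"):
    cv2.imwrite(f"pics/{n}0.png",bot.grab_frame(n)); c=bot.get_calibration(n)
    print(n,np.round(c["mtx"],1).tolist(),np.round(c["R"],4).tolist(),np.round(c["t"],1).tolist(), (-np.array(c["R"]).T@np.array(c["t"])).round())
print(bot.state())
E
```

```text
pics
scene [[488.2, 0.0, 323.0], [0.0, 488.2, 201.0], [0.0, 0.0, 1.0]] [[0.2111, 0.9775, 0.0019], [0.8411, -0.1806, -0.5099], [-0.498, 0.1092, -0.8603]] [-131.7, -374.4, 1961.9] [1320. -153. 1497.]
top [[503.3, 0.0, 327.7], [0.0, 503.3, 194.9], [0.0, 0.0, 1.0]] [[-0.057, -0.9984, -0.0052], [-0.9711, 0.0567, -0.2319], [0.2318, -0.0081, -0.9727]] [49.6, 575.3, 1574.8] [ 196.   30. 1665.]
{'t': 0.1, 'joint_pos': array([ 1.06090030e+00,  8.78843286e-02,  1.37207611e+00, -3.36318094e-05,
        1.68360701e+00, -1.03097699e-01]), 'qd': array([ 3.52628827e-05,  3.46641322e-04, -2.10037164e-03, -8.79865812e-04,
       -9.32366529e-04,  2.02892157e-04]), 'effort': array([ 2.68090414e-03, -3.41252697e+01, -3.03302014e+01,  7.20025320e-02,
        3.04343447e-02, -9.84535154e-05]), 'position': array([217.41580816, 504.72325072, 229.43311437]), 'eef_rot': array([-2.81986213e-04,  2.02001322e-01,  9.79384751e-01, -9.46423611e-04]), 'contact_force': array([-0.34974302,  0.30771052, -0.24430068]), 'ft_torque': array([ 0.0135977 , -0.02772233, -0.00496378]), 'width': 93.68759055900526}
```

View pics/scene0.png

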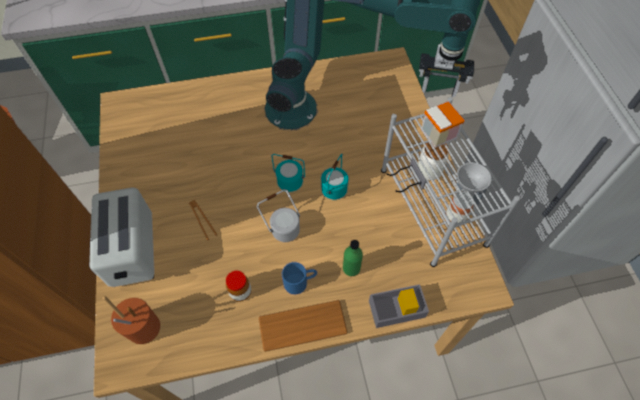

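View pics/top0.png

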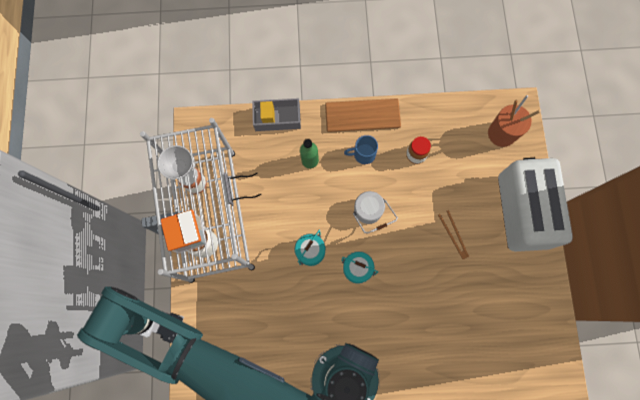

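The steel dabba is at about (369,207) in top and (285,224) in scene, with its bail folded toward the robot. The rack is at left, its black prongs at about (245,176) and (245,197) in top. I'll zoom in.

```bash
python3 - <<'E'
import cv2,numpy as np
s=cv2.imread("pics/scene0.png");t=cv2.imread("pics/top0.png")
def crop(im,x,y,w,h,k,n):
    cv2.imwrite(n,cv2.resize(im[y:y+h,x:x+w],None,fx=k,fy=k,interpolation=cv2.INTER_CUBIC))
crop(t,340,180,70,60,10,"pics/t_d.png")
crop(s,245,180,70,70,8,"pics/s_d.png")
crop(t,140,115,130,170,3.5,"pics/t_r.png")
crop(s,370,90,150,180,3.3,"pics/s_r.png")
E
```

```text
(no output)
```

View pics/t_d.png

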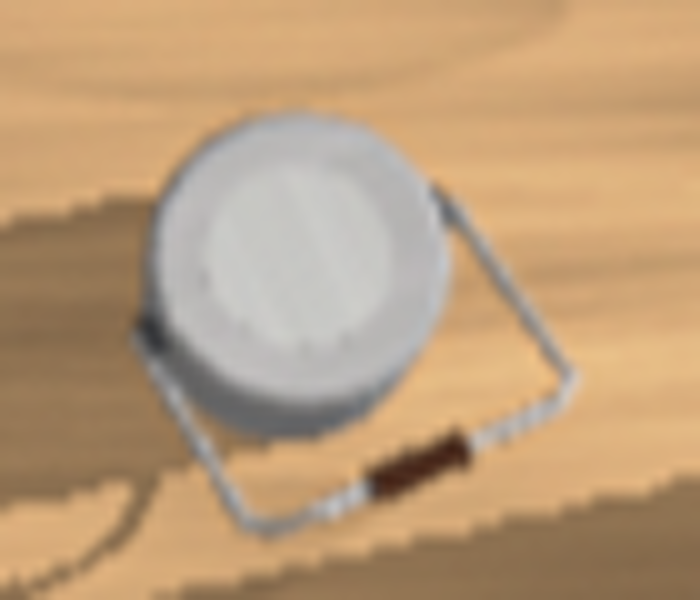

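View pics/s_d.png

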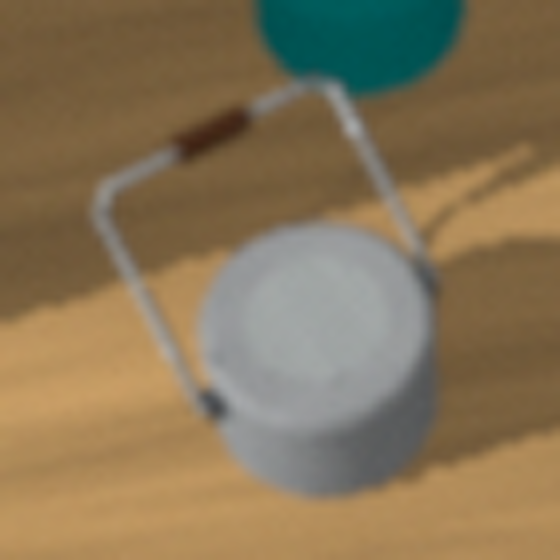

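View pics/t_r.png

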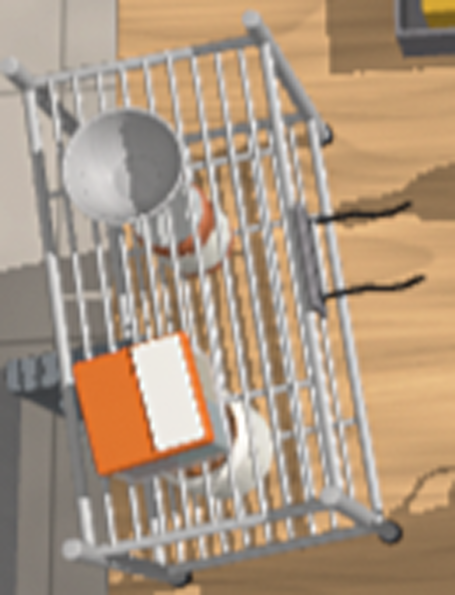

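View pics/s_r.png

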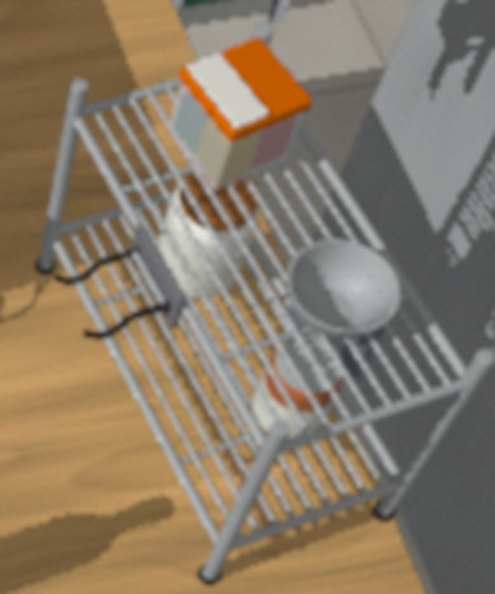

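```bash
cat > geo.py <<'E'
from bench import bot
import numpy as np, cv2
C={n:bot.get_calibration(n) for n in("scene","top")}
def ray(n,p):
    c=C[n];M,R,t=map(np.array,(c["mtx"],c["R"],c["t"]))
    d=R.T@np.linalg.inv(M)@np.array([p[0],p[1],1.]);return -R.T@t,d/np.linalg.norm(d)
def plane(n,p,z):
    o,d=ray(n,p);return o+d*(z-o[2])/d[2]
def tri(ps,pt):
    o1,d1=ray("scene",ps);o2,d2=ray("top",pt)
    s=np.linalg.lstsq(np.c_[d1,-d2],o2-o1,rcond=None)[0]
    a,b=o1+s[0]*d1,o2+s[1]*d2;return (a+b)/2,np.linalg.norm(a-b)
def proj(n,X):
    c=C[n];p=np.array(c["mtx"])@(np.array(c["R"])@np.array(X,float)+np.array(c["t"]));return p[:2]/p[2]
def cr(u,v,x,y,k): return ((u+.5)/k-.5+x,(v+.5)/k-.5+y)
E
python3 - <<'E'
from geo import *
T=lambda u,v:cr(u,v,140,115,3.5); S=lambda u,v:cr(u,v,370,90,3.3)
t=lambda u,v:cr(u,v,340,180,10); s=lambda u,v:cr(u,v,245,180,8)
np.set_printoptions(precision=1,suppress=True)
for n,a,b in [("postF far",(275,437),(250,18)),("postF near",(80,85),(330,495)),("postB far",(487,358),(10,70)),
 ("footF far",(208,577),(325,133)),("footF near",(45,267),(390,530)),
 ("tip far",(90,333),(410,205)),("tip near",(57,270),(423,279)),("clip near",(138,232),(316,308)),("clip far",(178,318),(297,208))]:
    print(n,tri(S(*a),T(*b)))
for n,p in [("F far",(250,18)),("F near",(330,495)),("B far",(10,70)),("B near",(70,548))]: print(n,plane("top",T(*p),310))
for n,a,b in [("lid",(318,328),(300,258)),("grip",(212,134),(418,466)),("cornerL",(105,190),(570,385)),("cornerR",(325,82),(255,525)),("pivL",(212,403),(445,205)),("pivR",(427,275),(148,330))]:
    print(n,tri(s(*a),t(*b)))
# lid circle contour
print(plane("top",t(300,258),74),plane("scene",s(318,328),74))
E
```

```text
postF far (array([766.7, 342.2, 294.2]), np.float64(3.731250333740994))
postF near (array([366.5, 283.4, 302.3]), np.float64(3.6554502029583293))
postB far (array([732.8, 543.4, 297.3]), np.float64(4.558960980955705))
footF far (array([765.9, 340.3,  -5.7]), np.float64(3.7065381116359366))
footF near (array([368.3, 283.3,  -5.5]), np.float64(2.0506014036043028))
tip far (array([610.8, 224.7, 254.1]), np.float64(8.413611525788012))
tip near (array([544.1, 213. , 263.6]), np.float64(5.735672397217845))
clip near (array([523. , 298.2, 270. ]), np.float64(2.787210344292502))
clip far (array([612.5, 313.6, 253.9]), np.float64(2.266539352474899))
F far [760.7 340.4 310. ]
F near [365.2 280.2 310. ]
B far [727.  536.3 310. ]
B near [336.1 479.4 310. ]
lid (array([ 536. , -115.5,   62.7]), np.float64(4.592472273549684))
grip (array([ 458.4, -143.8,  103.5]), np.float64(4.135078223658557))
cornerL (array([ 480.2, -191.9,  110.9]), np.float64(5.682000166366982))
cornerR (array([442.8, -92.4, 102.6]), np.float64(2.2047454389792756))
pivL (array([ 554. , -165. ,   48.9]), np.float64(6.025776524031706))
pivR (array([516.5, -65.4,  54.9]), np.float64(3.587305223239625))
[ 533.2 -116.7   74. ] [ 542.6 -113.5   74. ]
```

```bash
cat >> geo.py <<'E'
from scipy.spatial.transform import Rotation as Ro
def quat(head_deg,phi_deg,flip=False,spin=False):
    a,p=np.deg2rad(head_deg),np.deg2rad(phi_deg)
    h=np.array([np.cos(a),np.sin(a),0]);u=np.array([0,0,1.])
    z=h*np.sin(p)-u*np.cos(p); y=h*np.cos(p)+u*np.sin(p)
    if flip:y=-y
    x=np.cross(y,z)
    if spin: x,y=-y,x   # jaws along bar
    q=Ro.from_matrix(np.c_[x,y,z]).as_quat();return q[[3,0,1,2]]
def zax(head,phi):
    a,p=np.deg2rad(head),np.deg2rad(phi);return np.array([np.cos(a)*np.sin(p),np.sin(a)*np.sin(p),-np.cos(p)])
def nax(head,phi):
    a,p=np.deg2rad(head),np.deg2rad(phi);return np.array([np.cos(a)*np.cos(p),np.sin(a)*np.cos(p),np.sin(p)])
E
python3 - <<'E'
from geo import *
np.set_printoptions(precision=2,suppress=True)
t=plane
print("teal1",plane("top",(310,249),74),"teal2",plane("top",(359,267),74))
print("org",plane("top",cr(145,405,140,115,3.5),365),"bowl",plane("top",cr(125,165,140,115,3.5),315))
for nm,G,hd in [("fold",(450,-146,93),20),("pick",(536,-115,152),20),("hang",(574,241,256),98.5),("hangpre",(577,215,290),98.5)]:
  for phi in (0,20,30,45,60):
    for f in (0,1):
      for sp in ((0,1) if nm=="fold" else (0,)):
        q=quat(hd,phi,f,sp); r=bot.inverse_kinematics(np.array(G)-6*zax(hd,phi),q)
        print(nm,phi,f,sp,None if r is None else np.array(r))
E
```

```text
teal1 [403.05  82.46  74.  ] teal2 [337.53 -68.52  74.  ]
org [433.58 407.29 365.  ] bowl [638.69 439.89 315.  ]
fold 0 0 0 [-0.43 -0.02  1.75 -0.    1.42 -0.78]
fold 0 0 1 [-0.43 -0.02  1.75 -0.    1.42 -2.35]
fold 0 1 0 [-0.43 -0.02  1.75 -0.    1.42  2.36]
fold 0 1 1 [-0.43 -0.02  1.75 -0.    1.42  0.79]
fold 20 0 0 [-0.64 -0.2   1.95  0.31  1.21 -1.07]
fold 20 0 1 None
fold 20 1 0 [-0.64 -0.2   1.95  0.31  1.21  2.07]
fold 20 1 1 [-0.64 -0.2   1.95  0.31  1.21  0.5 ]
fold 30 0 0 [-0.76 -0.25  2.04  0.51  1.15 -1.28]
fold 30 0 1 None
fold 30 1 0 [-0.76 -0.25  2.04  0.51  1.15  1.87]
fold 30 1 1 [-0.76 -0.25  2.04  0.51  1.15  0.3 ]
fold 45 0 0 [-0.95 -0.28  2.18  0.84  1.15 -1.63]
fold 45 0 1 None
fold 45 1 0 [-0.95 -0.28  2.18  0.84  1.15  1.51]
fold 45 1 1 [-0.95 -0.28  2.18  0.84  1.15 -0.06]
fold 60 0 0 [-1.12 -0.19  2.28  1.14  1.24 -1.99]
fold 60 0 1 None
fold 60 1 0 [-1.12 -0.19  2.28  1.14  1.24  1.15]
fold 60 1 1 [-1.12 -0.19  2.28  1.14  1.24 -0.42]
pick 0 0 0 [-0.31  0.11  1.49 -0.    1.54 -0.66]
pick 0 1 0 [-0.31  0.11  1.49 -0.    1.54  2.48]
pick 20 0 0 [-0.47 -0.09 
[... 682 characters left out ...]
.24  1.33  0.77  1.73 -1.73]
hang 45 1 0 [-0.08  0.24  1.33  0.77  1.73  1.41]
hang 60 0 0 [-0.16  0.3   1.39  1.    1.77 -1.83]
hang 60 1 0 [-0.16  0.3   1.39  1.    1.77  1.31]
hangpre 0 0 0 [ 0.26  0.23  1.07 -0.    1.83 -1.45]
hangpre 0 1 0 [ 0.26  0.23  1.07 -0.    1.83  1.69]
hangpre 20 0 0 [ 0.08  0.2   1.15  0.36  1.8  -1.56]
hangpre 20 1 0 [0.08 0.2  1.15 0.36 1.8  1.58]
hangpre 30 0 0 [-0.01  0.2   1.2   0.53  1.8  -1.62]
hangpre 30 1 0 [-0.01  0.2   1.2   0.53  1.8   1.52]
hangpre 45 0 0 [-0.12  0.23  1.27  0.78  1.81 -1.71]
hangpre 45 1 0 [-0.12  0.23  1.27  0.78  1.81  1.43]
hangpre 60 0 0 [-0.2   0.29  1.34  1.01  1.84 -1.8 ]
hangpre 60 1 0 [-0.2   0.29  1.34  1.01  1.84  1.34]
```

```bash
python3 - <<'E'
from geo import *
np.set_printoptions(precision=2,suppress=True)
s=bot.state();p=np.array(s["position"]);
bot.movel(p+[0,0,230],vel=300)
bot.close(10)
hd,phi=20,40
q=quat(hd,phi)
G=np.array([448,-148,93.])
P=G-25*nax(hd,phi)-70*zax(hd,phi)
# go high first
bot.movep(P+[-20,0,200],q)
bot.movel(P,vel=250)
s=bot.state();print(s["t"],s["position"],s["contact_force"],s["width"])
for n in("scene","top"):
    im=bot.grab_frame(n);cv2.imwrite(f"pics/{n}1.png",im)
tip=np.array(s["position"])+25*zax(hd,phi)
for n in("scene","top"):print(n,proj(n,tip),proj(n,s["position"]))
ims=cv2.imread("pics/scene1.png");imt=cv2.imread("pics/top1.png")
a=cv2.resize(ims[130:250,220:320],None,fx=4,fy=4,interpolation=cv2.INTER_CUBIC);b=cv2.resize(imt[170:290,320:420],None,fx=4,fy=4,interpolation=cv2.INTER_CUBIC)
cv2.imwrite("pics/pair1.png",np.hstack([a,b[:a.shape[0]]]))
E
```

```text
5.875 [ 388.29 -170.48  131.92] [ 0.62 -0.2  -0.75] 0.22416147958303453
scene [261.42 182.36] [258.51 175.85]
top [389.23 242.7 ] [392.16 246.63]
```

View pics/pair1.png

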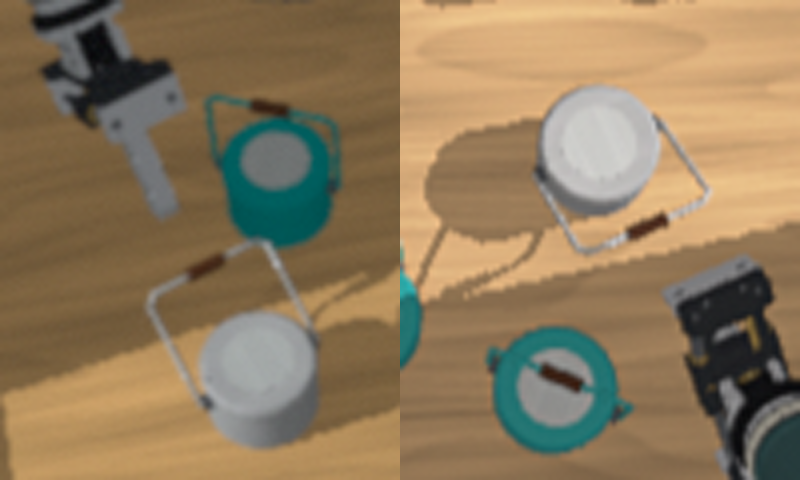

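The fingertip in scene is at about (261.4,181.6) against a predicted (261.4,182.4), so that camera agrees with the arm. In top the fingers are hidden under the gripper body. I'll lift and tilt the tool more, to check the top camera as well.

```bash
python3 - <<'E'
from geo import *
np.set_printoptions(precision=2,suppress=True)
hd,phi=20,75
s=bot.state();p=np.array(s["position"])
bot.movep(p+[30,10,110],quat(hd,phi))
s=bot.state();print(s["t"],s["position"])
Rm=Ro.from_quat(np.array(s["eef_rot"])[[1,2,3,0]]).as_matrix()
tip=np.array(s["position"])+25*Rm[:,2]
out=[]
for n in("scene","top"):
    im=bot.grab_frame(n);cv2.imwrite(f"pics/{n}2.png",im)
    pp=proj(n,tip);x,y=(pp-[35,40]).astype(int)
    print(n,pp,"crop",x,y,"tip corners",[proj(n,tip+a*8*Rm[:,0]+b*12.5*Rm[:,1]) .round(1).tolist() for a in(-1,1) for b in(-1,1)])
    out.append(cv2.resize(im[y:y+80,x:x+70],None,fx=5.5,fy=5.5,interpolation=cv2.INTER_CUBIC))
cv2.imwrite("pics/pair2.png",np.hstack(out))
E
```

```text
6.5833 [ 418.18 -161.57  242.53]
scene [262.68 170.14] crop 227 130 tip corners [[260.3, 172.7], [260.5, 169.8], [264.8, 170.5], [265.1, 167.5]]
top [388.95 224.03] crop 353 184 tip corners [[391.5, 224.7], [391.5, 221.2], [386.5, 226.9], [386.4, 223.3]]
```

View pics/pair2.png

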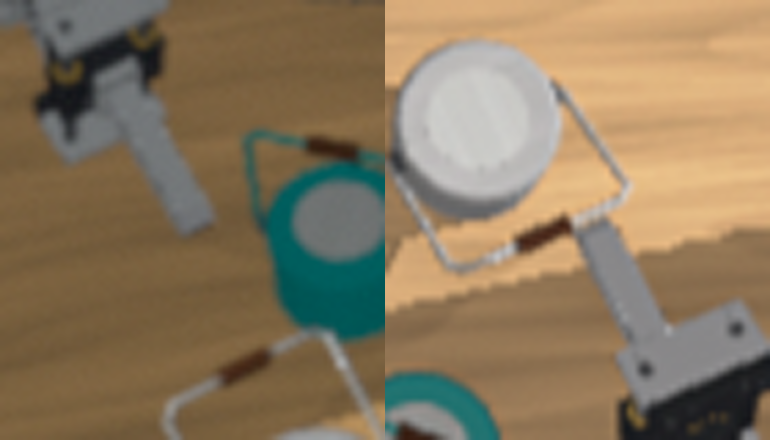

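```bash
cat > fit.py <<'E'
from geo import *
from scipy.optimize import least_squares
T=lambda u,v:np.array(cr(u,v,140,115,3.5)); S=lambda u,v:np.array(cr(u,v,370,90,3.3))
t=lambda u,v:np.array(cr(u,v,340,180,10)); s=lambda u,v:np.array(cr(u,v,245,180,8))
hx,hy=100,200
# rack frame: -x front ; far = -y
R=[("scene",S(275,437),(-hx,-hy,308)),("scene",S(80,85),(-hx,hy,308)),("scene",S(487,358),(hx,-hy,308)),
("scene",S(208,575),(-hx,-hy,4)),("scene",S(45,265),(-hx,hy,4)),
("top",T(250,19),(-hx,-hy,308)),("top",T(330,496),(-hx,hy,308)),("top",T(11,71),(hx,-hy,308)),("top",T(71,549),(hx,hy,308)),
("top",T(326,133),(-hx,-hy,4)),("top",T(390,530),(-hx,hy,4))]
L=[("scene",s(318,326)),("top",t(301,257))]
tip=[("scene",np.array([262.5,170.9-1.0]),np.array([262.7,170.14])),("scene",np.array([261.4,181.6]),np.array([261.4,182.4])),("top",np.array([390.5,224.2]),np.array([388.95,222.4]))]
def f(p):
    off={"scene":p[0:2],"top":p[2:4]};x,y,a=p[4:7];sc=p[9];r=[]
    c,d=np.cos(a),np.sin(a)
    for n,px,(X,Y,Z) in R:
        X,Y=X*sc,Y*sc
        r.append(proj(n,(x+c*X-d*Y,y+d*X+c*Y,Z))+off[n]-px)
    for n,px in L: r.append(1.5*(proj(n,(p[7],p[8],74))+off[n]-px))
    for n,px,pp in tip: r.append(1.5*(pp+off[n]-px))
    return np.concatenate(r)
o=least_squares(f,[0,0,0,0,550,410,1.72,535,-115,1],loss="soft_l1")
if __name__=="__main__":
    np.set_printoptions(precision=2,suppress=True);print(o.x,np.rad2deg(o.x[6]));print(f(o.x).reshape(-1,2))
E
python3 fit.py
```

```text
[  -0.23   -0.09    1.21    2.17  555.18  411.69    1.72  541.47 -113.2
    1.  ] 98.29408981688059
[[ 1.52 -2.07]
 [-0.11 -0.06]
 [-0.07  0.21]
 [ 0.29 -0.08]
 [ 0.05 -0.27]
 [ 1.01 -0.22]
 [ 0.06 -0.21]
 [ 0.08 -1.79]
 [ 0.28 -0.34]
 [-0.46  0.61]
 [ 0.36  0.96]
 [-0.29 -0.23]
 [-0.25 -0.22]
 [-0.05  0.23]
 [-0.35  1.07]
 [-0.51  0.55]]
```

```bash
cat >> geo.py <<'E'
OFF={"scene":np.array([-.23,-.09]),"top":np.array([1.21,2.17])}
_ray=ray
def ray(n,p): return _ray(n,np.asarray(p)-OFF[n])
def projc(n,X): return proj(n,X)+OFF[n]
E
python3 - <<'E'
from geo import *
np.set_printoptions(precision=1,suppress=True)
T=lambda u,v:cr(u,v,140,115,3.5); S=lambda u,v:cr(u,v,370,90,3.3)
t=lambda u,v:cr(u,v,340,180,10); s=lambda u,v:cr(u,v,245,180,8)
a=np.deg2rad(98.3);Rk=np.array([[np.cos(a),-np.sin(a)],[np.sin(a),np.cos(a)]])
for n,A,B in [("tip far",(88,333),(410,205)),("tip near",(57,270),(423,279)),("clip near",(138,232),(316,308)),("clip far",(178,318),(297,208))]:
    X,e=tri(S(*A),T(*B));print(n,X,e,"rack",Rk.T@(X[:2]-[555.2,411.7]))
for z in(250,260,270,280):print(z,[ (Rk.T@(plane(n,p,z)[:2]-[555.2,411.7])) for n,p in (("scene",S(88,333)),("top",T(410,205)),("scene",S(57,270)),("top",T(423,279)))])
for n,A,B in [("grip",(212,134),(418,466)),("cornerL",(105,190),(570,385)),("cornerR",(325,82),(255,525)),("pivL",(212,403),(445,205)),("pivR",(427,275),(148,330))]:
    print(n,tri(s(*A),t(*B)))
E
```

```text
tip far [614.9 224.4 260.8] 2.7545974675494005 rack [-194.   -32.1]
tip near [548.7 213.6 269.9] 1.9773399781681051 rack [-195.   35.]
clip near [527.6 298.5 276.2] 1.0090159488781076 rack [-108.1   43.6]
clip far [616.8 313.7 260.5] 6.193117162386982 rack [-105.9  -46.8]
250 [array([-188.4,  -26.8]), array([-194.3,  -34.9]), array([-186.4,   46.3]), array([-194.1,   30.1])]
260 [array([-192.3,  -32. ]), array([-195.2,  -31.8]), array([-190.2,   40.5]), array([-195.1,   32.8])]
270 [array([-196.2,  -37.2]), array([-196.1,  -28.6]), array([-194.1,   34.7]), array([-196. ,   35.4])]
280 [array([-200. ,  -42.4]), array([-197.1,  -25.5]), array([-198.,   29.]), array([-196.9,   38.1])]
grip (array([ 464. , -141.5,  111.1]), np.float64(0.6532896665176346))
cornerL (array([ 485.7, -189.4,  118.5]), np.float64(2.275183448415057))
cornerR (array([448.4, -90.3, 110.1]), np.float64(1.3442603415966952))
pivL (array([ 559.3, -162.5,   57.4]), np.float64(2.3358870384837314))
pivR (array([521.9, -63.3,  63.2]), np.float64(0.21101150140415084))
```

Both views now agree. The dabba origin is at about (541,-113) with heading 20.5°, and the bail is at about -0.97 rad with radius 101 against the stated 100. The prong tips are at rack x of about -194 and z of about 265, 67 mm apart against 64. Next I push the bail up with the closed fingers, stopping a little short of upright.

```bash
cat >> geo.py <<'E'
O=np.array([541,-113.1,52.]);HD=20.5
a_=np.deg2rad(HD);H=np.array([np.cos(a_),np.sin(a_),0])
def bar(th): return O+100*(np.sin(th)*H+np.array([0,0,np.cos(th)]))
def ptcp(th,g,phi=40): return bar(th)-(18.5+g)*nax(HD,phi)-10*zax(HD,phi)
def snap(tag,c,half=(40,45),k=5):
    out=[]
    for n in("scene","top"):
        im=bot.grab_frame(n);cv2.imwrite(f"pics/{n}_{tag}.png",im)
        x,y=(projc(n,c)-half).astype(int);print(n,"crop",x,y,k)
        out.append(cv2.resize(im[y:y+2*half[1],x:x+2*half[0]],None,fx=k,fy=k,interpolation=cv2.INTER_CUBIC))
    cv2.imwrite(f"pics/pair_{tag}.png",np.hstack(out))
E
python3 - <<'E'
from geo import *
np.set_printoptions(precision=2,suppress=True)
q=quat(HD,40)
P=ptcp(-.97,14)
bot.movep(P-70*zax(HD,40),q)
bot.movel(P,vel=150)
f0=np.array(bot.state()["contact_force"])
for th in np.linspace(-.97,-.1,8):
    bot.movel(ptcp(th,0),q,vel=90)
    print(round(th,2),np.array(bot.state()["contact_force"])-f0)
s=bot.state();print(s["t"],s["position"],ptcp(-.1,0))
snap("3",O+[0,0,60])
E
```

```text
-0.97 [-0.    0.5  -0.01]
-0.85 [ 0.4  -0.51  0.22]
-0.72 [0.17 0.47 0.69]
-0.6 [ 0.43  0.4  -0.37]
-0.47 [0.78 0.36 1.7 ]
-0.35 [0.37 0.26 0.93]
-0.22 [-0.47 -0.31 -0.11]
-0.1 [-0.79 -0.51 -0.15]
10.2667 [ 512.32 -123.71  147.22] [ 512.35 -123.81  147.27]
scene crop 243 169 5
top crop 330 157 5
```

View pics/pair_3.png

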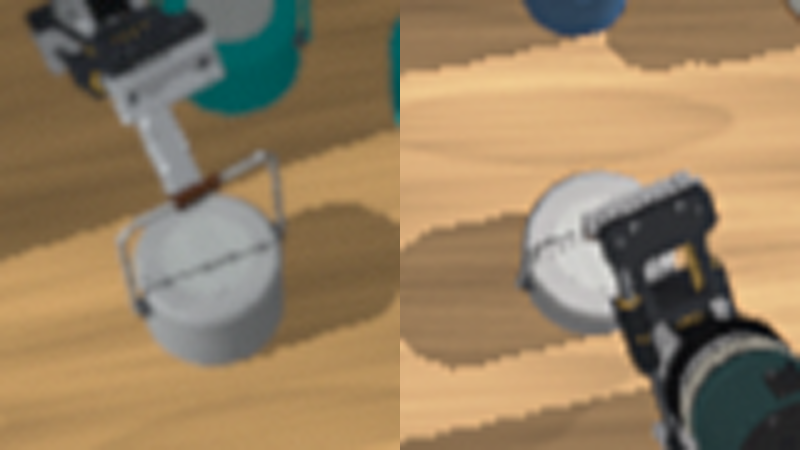

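The bail is up: grip at about (197,190) in the scene crop and lid centre at about (210,257). The dabba looks unmoved. I'll work out the angle.

```bash
python3 - <<'E'
from geo import *
np.set_printoptions(precision=1,suppress=True)
im=cv2.imread("pics/scene_3.png").astype(int)
b,g,r=im[...,0],im[...,1],im[...,2]
m=((r-b>25)&(r<140)&(r>g*1.45)).astype(np.uint8)
m[:190]=0;m[225:]=0;m[:,:265]=0;m[:,300:]=0
ys,xs=np.nonzero(m);c=(xs.mean(),ys.mean());print(len(xs),c)
for th in(-.25,-.2,-.15,-.1,-.05,0,.05):print(th,projc("scene",bar(th)))
print("lid",projc("scene",O+[0,0,22]),cr(210,257,243,169,5))
E
```

```text
15 (np.float64(282.2), np.float64(206.6))
-0.25 [278.7 203.2]
-0.2 [279.4 204.1]
-0.15 [280.2 205.1]
-0.1 [280.9 206.1]
-0.05 [281.7 207.2]
0 [282.5 208.3]
0.05 [283.3 209.5]
lid [284.1 220. ] (284.6, 220.0)
```

```bash
python3 - <<'E'
from geo import *
np.set_printoptions(precision=2,suppress=True)
q=quat(HD,40)
bot.movel(ptcp(-.02,0),q,vel=40)
bot.movel(ptcp(-.02,20),q,vel=150)
bot.movep(ptcp(-.02,20)-90*zax(HD,40)+[-30,-30,20],q)
print(bot.state()["t"])
snap("4",O+[0,0,60])
E
```

```text
11.5917
scene crop 243 169 5
top crop 330 157 5
```

View pics/pair_4.png

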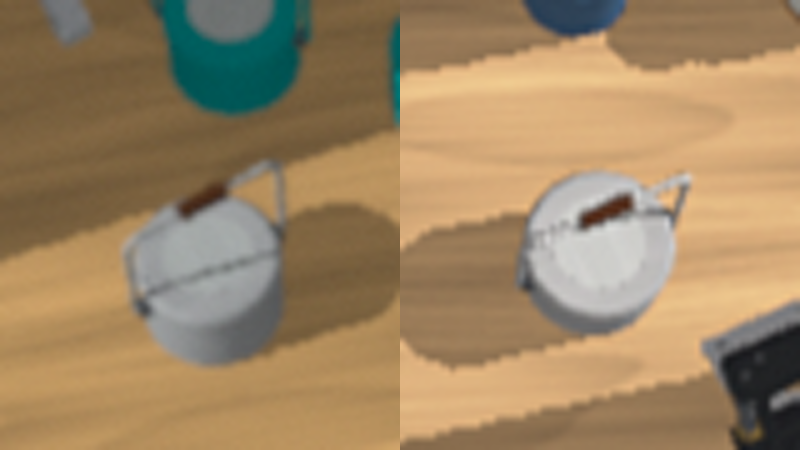

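```bash
python3 - <<'E'
from geo import *
np.set_printoptions(precision=1,suppress=True)
P={}
for n,box in(("scene",(265,300,195,225)),("top",(360,385,190,210))):
    im=cv2.imread(f"pics/{n}_4.png").astype(int);b,g,r=im[...,0],im[...,1],im[...,2]
    m=(r<150)&(r>g*1.4)&(r-b>20);mm=np.zeros_like(m);x0,x1,y0,y1=box;mm[y0:y1,x0:x1]=m[y0:y1,x0:x1]
    ys,xs=np.nonzero(mm);P[n]=(xs.mean(),ys.mean());print(n,len(xs),P[n])
    for th in(-.1,-.05,0,.05):print(th,projc(n,bar(th)))
X,e=tri(P["scene"],P["top"]);d=X-O
print(X,e,"along H",d@H,"lat",-d[0]*H[1]+d[1]*H[0],"z",d[2])
print("lid",projc("top",O+[0,0,22]),cr(200,240,330,157,5))
E
```

```text
scene 23 (np.float64(283.2608695652174), np.float64(208.2173913043478))
-0.1 [280.9 206.1]
-0.05 [281.7 207.2]
0 [282.5 208.3]
0.05 [283.3 209.5]
top 21 (np.float64(371.0), np.float64(198.76190476190476))
-0.1 [372.7 202.7]
-0.05 [372.  201.2]
0 [371.3 199.8]
0.05 [370.6 198.3]
[ 543.4 -111.4  156.2] 1.1971313711443903 along H 2.8473841584752706 lat 0.7475776087140251 z 104.16494249990762
lid [369.5 205.2] (369.6, 204.6)
```

The bail stands untouched at about +0.02 rad, and the dabba hasn't moved (lid centre predicted (369.5,205.2), seen (369.6,204.6)). Next is the grasp, with the tool tilted 50° so the opening fingers will clear the rack later.

```bash
python3 - <<'E'
from geo import *
np.set_printoptions(precision=2,suppress=True)
phi=50;q=quat(HD,phi);z=zax(HD,phi)
G=bar(0)+1.5*H
bot.movep(G-6*z-95*z,q); bot.open_gripper()
bot.movel(G-6*z,q,vel=120)
s=bot.state();print(s["t"],s["position"],s["contact_force"])
f0=np.array(s["contact_force"])
snap("5",O+[0,0,80])
bot.close(18)
s=bot.state();print(s["t"],s["width"],np.array(s["contact_force"])-f0,s["position"])
E
```

```text
14.4417 [ 538.17 -114.4   156.32] [-0.66 -0.02 -0.76]
scene crop 242 166 5
top crop 330 156 5
15.775 11.25699090716118 [ 0.07  0.2  -1.82] [ 537.59 -114.05  154.85]
```

View pics/pair_5.png

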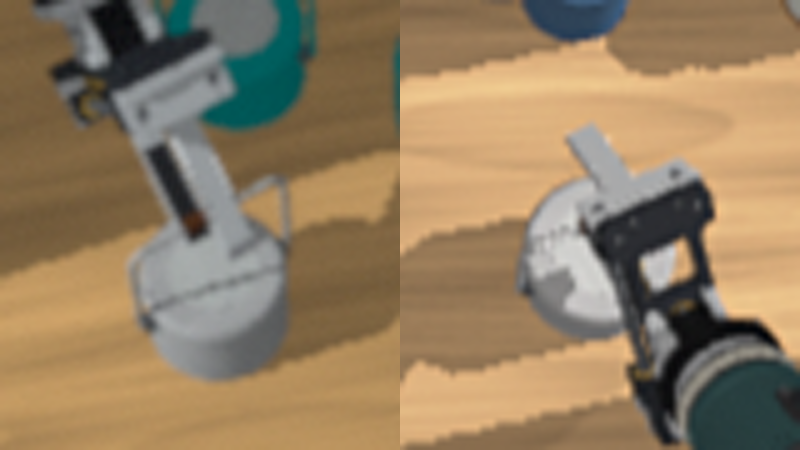

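The grip is held: width 11.3 mm, force about -1.8 N. I'll lift straight up and check.

```bash
python3 - <<'E'
from geo import *
np.set_printoptions(precision=2,suppress=True)
phi=50;q=quat(HD,phi);z=zax(HD,phi)
p=np.array(bot.state()["position"])
bot.movel(p+[0,0,50],vel=60)
bot.pause(.3)
s=bot.state();print(s["t"],s["width"],s["contact_force"],s["ft_torque"],s["position"])
snap("6",O+[0,0,110])
E
```

```text
17.0417 11.385823472422999 [-0.22 -0.1  -4.87] [-0.32  0.8  -0.01] [ 537.49 -113.93  204.43]
scene crop 242 161 5
top crop 331 154 5
```

View pics/pair_6.png

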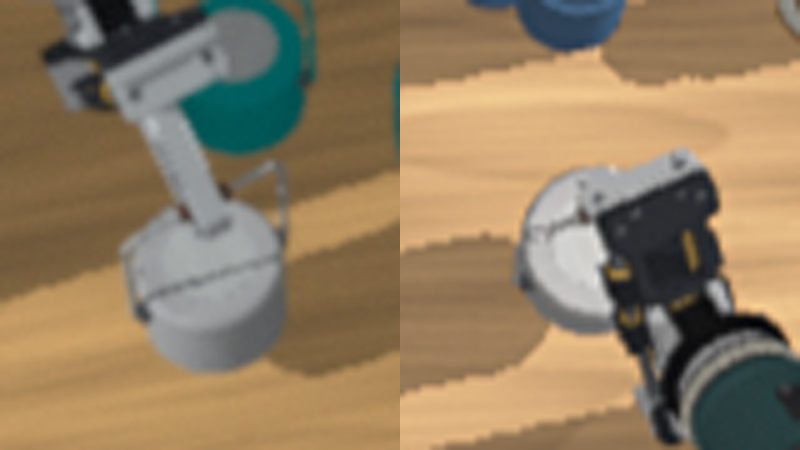

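The dabba hangs level in the grip and weighs about 4.1 N. I'll carry it high to a spot in front of the hook.

```bash
cat >> geo.py <<'E'
RY=98.3
_a=np.deg2rad(RY);RX=np.array([np.cos(_a),np.sin(_a),0]);RYv=np.array([-np.sin(_a),np.cos(_a),0])
def rackpt(x,y,z): return np.array([555.2,411.7,0])+x*RX+y*RYv+np.array([0,0,z])
PHI=50
def rt(x,y,z): return rackpt(x,y,z)-6*zax(RY,PHI)
E
python3 - <<'E'
from geo import *
np.set_printoptions(precision=2,suppress=True)
print("bottle cap",plane("top",(307,144),190),"base-ish",plane("scene",(352,270),10))
q=quat(RY,PHI)
s=bot.state();p=np.array(s["position"]);print(s["joint_pos"])
z=zax(HD,50)
A=np.array([537.5,-114,385]); B=rt(-169-75,0,385); C=rt(-169-75,0,290)
print(B,C)
for X,qq in((A,quat(HD,50)),((A+B)/2,quat((HD+RY)/2,50)),(B,q),(C,q)): print(bot.inverse_kinematics(X,qq))
bot.movel(A,vel=120)
bot.movel(B,q,vel=100)
bot.pause(.3)
s=bot.state();print(s["t"],s["width"],s["position"],s["contact_force"])
snap("7",rackpt(-200,0,260),half=(45,45),k=4.4)
E
```

```text
bottle cap [720.54  75.38 190.  ] base-ish [735.39  73.61  10.  ]
[-0.74 -0.27  1.99  0.86  1.12 -1.37]
[591.09 165.71 388.86] [591.09 165.71 293.86]
[-0.74 -0.34  1.68  0.77  1.38 -1.08]
[-0.53 -0.08  1.46  0.88  1.69 -1.42]
[-0.22  0.27  1.08  0.9   1.99 -1.63]
[-0.22  0.29  1.24  0.85  1.87 -1.78]
22.0917 11.366171649480172 [591.05 165.63 388.9 ] [-0.29  0.6  -3.6 ]
scene crop 344 137 4.4
top crop 215 138 4.4
```

View pics/pair_7.png

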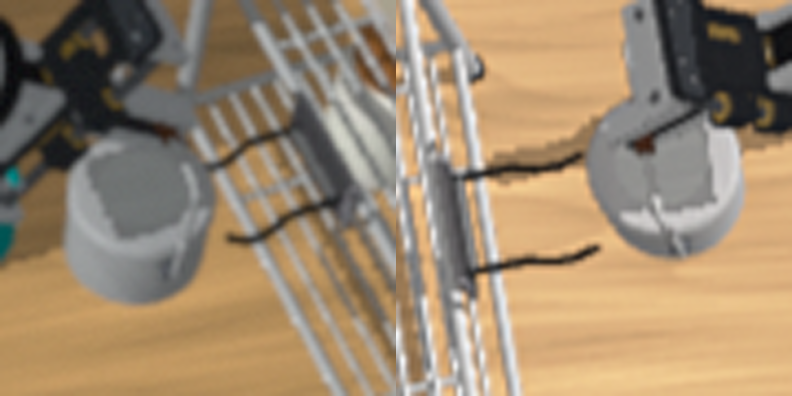

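```bash
python3 - <<'E'
from geo import *
np.set_printoptions(precision=2,suppress=True)
q=quat(RY,PHI)
bot.movel(rt(-244,0,292),q,vel=100)
bot.movel(rt(-222,0,292),q,vel=60)
bot.pause(.3)
s=bot.state();print(s["t"],s["position"],s["contact_force"],rt(-222,0,292))
snap("8",rackpt(-200,0,270),half=(35,35),k=5.6)
for n in("scene","top"):
  print(n,[projc(n,rackpt(-191.5,y,265)).round(1) for y in(-32,32)],"grip",projc(n,rackpt(-222,0,292)).round(1),"ends",[projc(n,rackpt(-222,y,292)).round(1) for y in(-56,56)],"pivots",[projc(n,rackpt(-222,y,192)).round(1) for y in(-56,56)])
E
```

```text
24.0917 [588.01 187.23 295.76] [ 0.4  -0.38 -3.38] [587.91 187.48 295.86]
scene crop 354 146 5.6
top crop 224 147 5.6
scene [array([396.8, 189.6]), array([387.9, 172.8])] grip [384.  179.2] ends [array([391.9, 194.4]), array([376.4, 164.5])] pivots [array([387.9, 211.4]), array([373.3, 182.6])]
top [array([255.3, 172.9]), array([259. , 193.9])] grip [266.4 178.8] ends [array([263. , 160.3]), array([269.8, 197.7])] pivots [array([267.3, 170.2]), array([273.8, 205.3])]
```

View pics/pair_8.png

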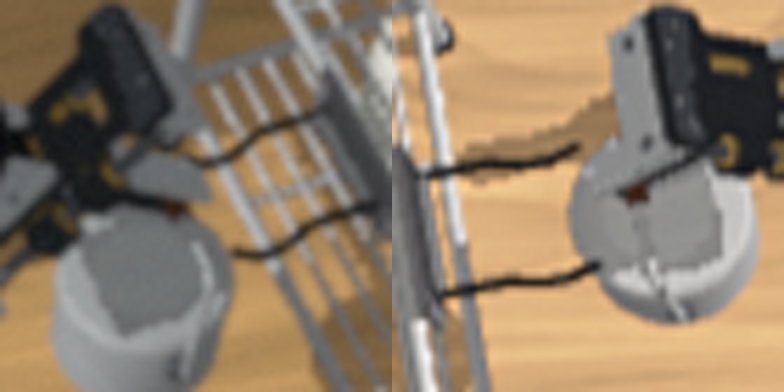

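Top shows the prong tips at about (256.8,172.8) and (260.7,193.9), with the bar centred between them in y. To place the seat along x, I'll extract the prong profile from the scene view in the planes y = ±32.

```bash
python3 - <<'E'
from geo import *
np.set_printoptions(precision=1,suppress=True)
def inplane(n,p,y):
    o,d=ray(n,p);o=o-[555.2,411.7,0];s=(y-o@RYv)/(d@RYv);X=o+s*d;return X@RX,X[2]
im=cv2.imread("pics/scene_7.png");g=cv2.cvtColor(im,cv2.COLOR_BGR2GRAY)
k=8
for y,box in((-32,(393,420,175,195)),(32,(385,414,158,178))):
    x0,x1,y0,y1=box;res=[]
    c=g[y0:y1,x0:x1].astype(float)
    for u in range(x1-x0):
        col=c[:,u];v=int(col.argmin())
        w=np.clip(105-col[max(0,v-2):v+3],0,None)
        if col[v]>85 or w.sum()==0: continue
        vv=(w*np.arange(max(0,v-2),v+3)[:len(w)]).sum()/w.sum()
        X,Z=inplane("scene",(x0+u,y0+vv),y);res.append((round(X),round(Z),int(col[v])))
    print(y,res)
E
```

```text
-32 [(-193, 260, 63), (-190, 257, 55), (-186, 253, 55), (-182, 250, 55), (-178, 248, 57), (-175, 248, 59), (-172, 248, 69), (-169, 249, 53), (-165, 250, 55), (-162, 252, 52), (-159, 254, 65), (-157, 259, 62), (-154, 261, 59), (-151, 263, 59), (-148, 264, 66), (-145, 264, 54), (-142, 266, 58), (-139, 267, 45), (-135, 266, 41), (-131, 263, 46), (-128, 262, 67), (-125, 268, 44), (-122, 267, 41), (-118, 264, 37)]
32 [(-205, 298, 79), (-201, 291, 82), (-179, 248, 78), (-175, 248, 81), (-172, 249, 69), (-169, 249, 60), (-165, 249, 59), (-162, 252, 60), (-160, 255, 67), (-157, 259, 63), (-154, 263, 62), (-151, 265, 54), (-148, 265, 59), (-144, 265, 67), (-141, 267, 50), (-138, 267, 51), (-134, 265, 55), (-130, 262, 55), (-127, 264, 66), (-124, 267, 64), (-121, 266, 54), (-118, 270, 56), (-115, 270, 54), (-111, 267, 55), (-107, 264, 61)]
```

The seat's flat runs from about -178 to -165 in rack x, so its middle is at -171. The wire centre is at z of about 248.5, which puts the bar at about 254. I'll move over it and lower by touch.

```bash
cat >> geo.py <<'E'
def favg(n=10,dt=.03):
    F=[]
    for _ in range(n): bot.pause(dt);F.append(bot.state()["contact_force"])
    return np.mean(F,0),np.std(F,0)
E
python3 - <<'E'
from geo import *
np.set_printoptions(precision=2,suppress=True)
q=quat(RY,PHI)
bot.movel(rt(-171,0,284),q,vel=60)
bot.movel(rt(-171,0,270),q,vel=40)
bot.pause(.2)
f,sd=favg();print(bot.state()["t"],f,sd)
hit=bot.movel(rt(-171,0,238),q,vel=8,f_stop=1.5)
s=bot.state();p=np.array(s["position"]);print(hit,s["t"],"bar",p+6*zax(RY,PHI),favg()[0]-f)
E
```

```text
26.2333 [-0.17 -0.19 -3.59] [0.36 0.46 0.35]
True 28.6 bar [579.82 242.43 249.09] [1.63 0.64 6.24]
```

```bash
python3 - <<'E'
from geo import *
np.set_printoptions(precision=2,suppress=True)
f=np.array([-.17,-.19,-3.59])
p=np.array(bot.state()["position"]);print(p)
bot.movel(p+[0,0,.6],vel=5)
s=bot.state();print(s["t"],np.array(s["position"]),favg(15)[0]-f)
snap("9",rackpt(-171,0,250),half=(35,35),k=5.6)
E
```

```text
[580.41 237.8  252.09]
29.4583 [580.41 237.78 252.49] [2.38 1.1  5.91]
scene crop 362 146 5.6
top crop 215 151 5.6
```

View pics/pair_9.png

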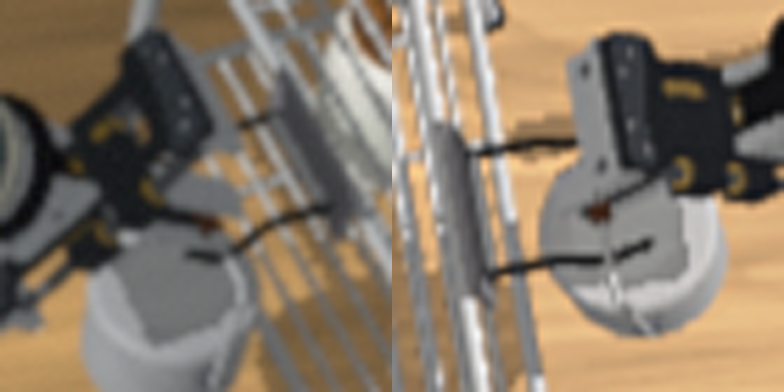

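```bash
python3 - <<'E'
from geo import *
np.set_printoptions(precision=2,suppress=True)
f=np.array([-.17,-.19,-3.59])
q=quat(RY,PHI)
p=np.array(bot.state()["position"])
for i in range(3):
    p=p+[0,0,.5];bot.movel(p,q,vel=5)
    s=bot.state();F=favg(15)[0]-f;print(s["t"],np.array(s["position"]),F,s["ft_torque"])
    if F[2]<4.2:break
E
```

```text
30.3083 [580.35 237.75 252.86] [2.31 1.28 4.46] [-0.02 -0.3  -0.32]
31.0583 [580.24 237.67 253.3 ] [1.8  0.7  3.34] [-0.14 -0.21 -0.26]
```

```bash
python3 - <<'E'
from geo import *
np.set_printoptions(precision=2,suppress=True)
f=np.array([-.17,-.19,-3.59])
q=quat(RY,PHI)
p=np.array(bot.state()["position"])
bot.movel(p-.8*RYv+[0,0,-.15],q,vel=5)
s=bot.state();F,sd=favg(15);print(s["t"],np.array(s["position"]),F-f,F,sd)
E
```

```text
31.8583 [580.57 237.81 253.26] [-1.68 -0.59  3.82] [-1.85 -0.78  0.23] [0.64 0.42 0.53]
```

```bash
python3 - <<'E'
from geo import *
np.set_printoptions(precision=2,suppress=True)
f=np.array([-.17,-.19,-3.59])
q=quat(RY,PHI)
p=np.array(bot.state()["position"])
bot.movel(p+.3*RYv,q,vel=5)
F,sd=favg(15);print(bot.state()["t"],F-f,F)
if abs(F[2]-f[2]-3.8)<0.8:
    bot.open_gripper();bot.pause(.3)
    s=bot.state();print(s["t"],s["width"],s["contact_force"],s["position"])
    snap("10",rackpt(-171,0,230),half=(35,35),k=5.6)
E
```

```text
33.1167 [-0.59 -0.14  3.32] [-0.76 -0.33 -0.27]
34.725 94.02298031181633 [0.18 0.23 0.2 ] [580.55 237.87 253.3 ]
scene crop 361 150 5.6
top crop 216 152 5.6
```

View pics/pair_10.png

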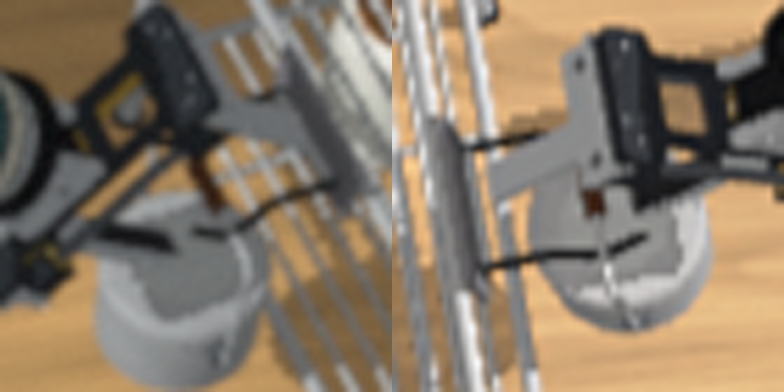

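It is released and hanging on both prongs, and the tool force is about 0. I'll back out along the tool axis.

```bash
python3 - <<'E'
from geo import *
np.set_printoptions(precision=2,suppress=True)
q=quat(RY,PHI)
p=np.array(bot.state()["position"])
r=bot.movel(p-60*zax(RY,PHI),q,vel=60,f_stop=4);print(r)
if not r:
    bot.movel(p-170*zax(RY,PHI)+[0,0,20],q,vel=150)
    bot.movel(p-170*zax(RY,PHI)+[-120,-80,60],q,vel=200)
    bot.pause(1)
    print(bot.state()["t"],bot.state()["contact_force"])
    snap("11",rackpt(-171,0,200),half=(35,35),k=5.6)
E
```

```text
False
38.85 [ 0.4   1.01 -0.11]
scene crop 360 155 5.6
top crop 218 155 5.6
```

View pics/pair_11.png

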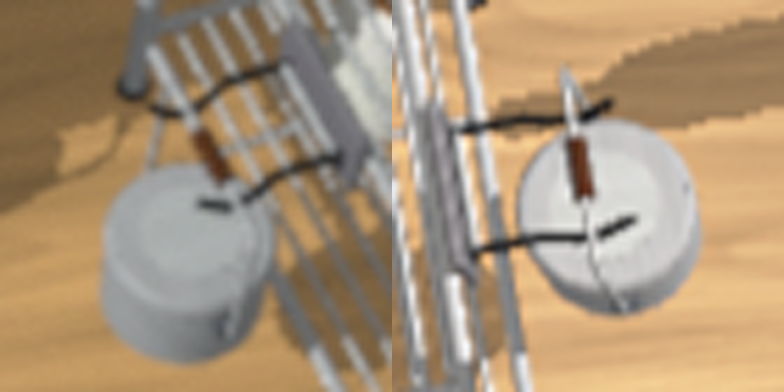

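View pics/scene_11.png

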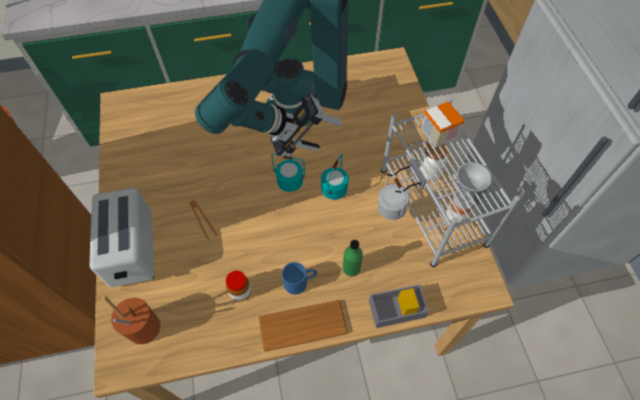

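```bash
python3 - <<'E'
from geo import *
np.set_printoptions(precision=1,suppress=True)
bot.pause(.5)
for n in("scene","top"):
    a=cv2.imread(f"pics/{n}_11.png");b=bot.grab_frame(n);c=projc(n,rackpt(-171,0,190)).astype(int)
    d=cv2.absdiff(a,b)[c[1]-30:c[1]+30,c[0]-30:c[0]+30];print(n,"diff",d.max())
    print(n,"lid pred",projc(n,rackpt(-171,0,176)),"grip pred",projc(n,rackpt(-171,0,254)),"pivots",[projc(n,rackpt(-171,y,154)) for y in(-56,56)])
sl=lambda u,v:cr(u,v,360,155,5.6);tl=lambda u,v:cr(u,v,218,155,5.6)
# lid extents read from crop
L=(sl(185,230),tl(607-392,206));G=(sl(210,156),tl(580-392,168))
print("lid px",L,"grip px",G)
for nm,(s_,t_) in(("lid",L),("grip",G)):
    X,e=tri(s_,t_);d=X-[555.2,411.7,0];print(nm,"rack",d@RX,d@RYv,X[2],e)
E
```

```text
scene diff 6
scene lid pred [394.7 194.5] grip pred [398.  181.1] pivots [array([401.3, 212.4]), array([386.6, 184.3])]
top diff 6
top lid pred [254.7 192.2] grip pred [250.7 185.7] pivots [array([252.7, 176.9]), array([258.8, 211.3])]
lid px ((392.625, 195.66071428571428), (255.98214285714286, 191.375)) grip px ((397.0892857142857, 182.44642857142858), (251.16071428571428, 184.58928571428572))
lid rack -176.83338171816916 -1.4451275028457784 175.07755374375097 3.4483628144315994
grip rack -173.90908369066622 -2.985876363201835 252.85212725802876 2.439463373938984
```

```bash
python3 - <<'E'
from bench import bot
print(bot.state()["t"]);print(bot.hand_in())
E
```

```text
39.55
the job is handed in; nothing more can be done
None
```

The dabba is hanging by its bail across both prongs of the hook, and I handed the job in at 39.6 s; no verdict was reported.

- **Bail:** I pushed it up with the closed fingers and left it standing free at about +0.02 rad. The dabba was still in its place.
- **Lift and hang:** I gripped the wooden grip, lifted the dabba (about 4 N), and felt for the hook with the bar at z of about 249 mm. I then eased up about 1 mm until the hook carried practically all the weight, let go, and backed out without contact.

**Last checks:**
- **Stillness:** frames 0.5 s apart showed no movement.
- **Level:** the measured lid and grip positions put the dabba within about 2–3° of level. That is as fine as the cameras resolve.
- **Tool force:** about 0 N just after I let go. After backing off it read about 1 N with the gripper clear of everything, roughly the sensor's drift.
- **Other objects:** they looked undisturbed in the last scene picture, but I did not measure them.

**Disagreements:**
- **Top camera:** it was off by about 2 pixels, so I corrected it against the fingertips and the rack.
- **Touch-down:** the touch stop overshot its 1.5 N setting, pressing the hook about 2 N beyond the dabba's weight before I eased off.

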